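# Tap the vial to the middle of the scale's pan and take the weight

### The job

The small vial on the round pan of the bench scale stands off-centre, so the scale would misread. With light taps of the fingertips, without gripping, lifting or tipping it, nudge it until it stands upright wholly inside the engraved ring in the middle of the pan and leave it standing free; only then press the scale's round key fully down to take the weight, and let go. Leave the scale's neighbours on the table where they are.

Things in the scene. Friction and masses are not known exactly. Their poses are not given: they have to be found in the camera images.
- vial: The vial to be centred: closed amber glass vial with a white label and a blue cap, the only one that stands on the scale's pan; 20 mm across (round), 46 mm tall, 13 to 22 g; smooth, narrow and easily tipped (push it near its foot). Origin at the centre of its underside, z up along its axis.
- pan: Flat round weighing pan of bare metal, 56 mm across and 5 mm thick, no rim, fixed on top of the scale (it does not turn or sink), its top face 45 mm above the table. A thin dark ring of inner diameter 30 mm is engraved round its middle. Origin at the centre of its underside, 5 mm below its top face; z up. Its yaw means nothing.
- pan_middle (a point): Middle of the pan's top face and of the engraved ring.
- scale: Bench scale, fixed to the table: white flat housing 150 mm deep (x) by 120 mm wide (y), flat top 32 mm above the table, with a small dark display and one round key on its front part, and the pan on a neck above its rear part. Origin at table height under the middle of the housing; its x points from the front (key and display side) to the rear, y to its left, z up. The pan's middle lies at x = +25 mm, y = 0 in this frame.
- key (a joint): Round grey spring key of the scale, 20 mm across: 0 = up, 0.004 = fully down (4 mm, about 3 N); springs back by itself.
- key_top (a point): Middle of the key's top face, 41.5 mm above the table when up, on the front left part of the scale (at x = -50 mm, y = +34 mm in the scale's frame); it is pressed straight down and stands 8 mm above a grey collar 36 mm across.
- spare_vial_a: Same vial with a blue cap, standing on the table on the left of the scale; bystander. Origin at the centre of its underside.
- spare_vial_b: Vial of the same shape with an orange cap, standing on the table on the right of the scale; bystander. Origin at the centre of its underside.
- tape_roll: Roll of tape lying flat, 74 mm across, 24 mm high; bystander. Origin under its middle.
- marker: Marker pen lying on the table, 136 mm long; bystander. Origin under its middle.
- stapler: Stapler, 133 mm long, 36 mm wide, 45 mm high; bystander. Origin under its middle.
- clip: Small black clip, about 41 x 33 x 42 mm; bystander. Origin under its middle.

How it is judged:
By the outcome, as a careful person would: the job done as asked, in the order asked, and still so for the second after the job is handed in, with the robot touching nothing.
It also fails if it takes over 50 s, if anything falls off the work surface, if the arm or the gripper's body presses on something with over 40 N, if the wrist force passes 120 N, or if a joint passes its speed limit or range.

### The arm

A 6-joint arm with a two-finger parallel gripper is mounted at the origin on a cart in front of the work surface, level with it; the furniture and walls round the work are solid. World frame = base frame: x ahead of the robot, y to its left, z up, the work surface at z = 0. Lengths are in m, angles in rad, forces in N, time in s.
With the tool pointing down it reaches from about 0.25 to 0.775 m from the base axis. Payload 4 kg.
Tool frame: the origin (TCP) lies midway between the tips of the shut fingers; the grasp point (between the pads) lies 19 mm behind it; z points along the fingers, y is the direction in which the jaws open and shut (so a half turn about z gives the same grasp; the last joint's range is limited). The gripper opens to 94 mm and grips with 3 to 60 N. Pads are 16 mm wide; open, the fingers measure 119 mm over their backs; the gripper's body (75 mm by 177 mm) begins 78 mm behind the grasp point.
Start: joints at [0.999, 0.087, 1.371, -0, 1.684, -0.103], TCP at [0.249, 0.491, 0.206] pointing down, gripper open.
Joint ranges: [-3.1, 3.1], [-0.76, 2.03], [0.27, 2.55], [-1.08, 4.22], [0.17, 2.65], [-2.57, 2.57]. Speed limits (rad/s): [2.79, 2.79, 3.14, 3.14, 3.14, 3.14].

### API

Orientations are given as a unit quaternion [x, y, z, w].
In Python, from rig import get_state, optics, ctrl gives the robot as it stands.
- The arm moves only by the tool apply_moves, never from a script. Its argument "plan" is a list of rows, each a list of 7 numbers: the turn, a rotation vector about the tool's x, y, z in degrees, then the shift along the tool's x, y, z in mm, then the opening in per cent of the stroke, from 0 (shut) to 100 (fully open). In form: [[rx, ry, rz, x, y, z, hand], ...]. A call has 1 to 5 rows; each row is the pose to reach, as a shift and turn from the pose measured when the call began, along the tool's axes at that moment; what a row does not reach only later rows make up. A row lasts 1/8 s, in which the tool goes at most 62.5 mm and 10.7 degrees, less where a joint would pass 70% of its speed; a pose out of reach is approached as far as the arm can. A call with a gripper value outside its range is refused whole. The fingers move at their own pace and stop on an object; "grip_force" is the grip in N (left out, the last holds). Time passes only in rows, so rows that repeat a pose let the fingers close. It gives the time, the measured TCP pose, the force and the opening at its end, in the units of the state.
- get_state(): the state, without advancing time (a new reading comes with each control period).
- optics.get_image(name): name is "scene" or "top" or "wrist"; returns (picture, depth): 420x560x3 uint8, red, green, blue; 420x560 float32, m along the optical axis (not along the pixel's ray), 0 where there is no reading.
- optics.camera_model(name): a dict with "intrinsics" (3x3 intrinsics, pixels), "dist_coeffs" ([k1, k2, p1, p2, k3] as OpenCV has them; the pictures are not rectified), "R" (3x3) and "t" (3): a world point X has camera coordinates R X + t. Camera axes: x right, y down, z forward; pixel columns grow to the right and rows downward; lengths in m; the calibration is good to about 2 mm. A picture is of the moment at which its call begins: read the wrist's pose just before it. camera_model takes no time and is no camera call; for the wrist camera it gives the pose at the moment of the call.
- ctrl.hand_in(): hands the job in, once; it reports no verdict.
Trained networks look in the newest picture that a camera, given by its name, has taken for a name from the list of things; names that differ only in an ending like _2 or _b are one class to them, and where a whole thing is asked for, a point or a joint stands for the part that bears it (a point fixed in the world has none). Each returns a list of dicts, best first, with "score" (0 to 1); they miss things now and then, are a little off and sometimes report something else, mostly with a low value. They report only what shows in the picture. A call takes as long as a camera call.
- optics.trace(label, camera): "pixels" (420x560 bool, what is visible of it) and "position" ([row, column] in pixels, amid what is visible of it).
- optics.place_of(label, camera): "position" ([row, column] in pixels: a listed point, or the origin of a listed thing).
The state is a dict: "t": time; "joint_positions": joint angles; "qd": joint speeds; "effort": joint torques, N m; "eef_pos": TCP position; "orientation": TCP orientation; "wrist_force": force on the tool from outside, world axes, zero at the start; "moment": the same for the moment, N m; "finger_gap": finger opening in m.
Only numpy, scipy, OpenCV 4.12 (cv2) and the standard library are available. Lean on these libraries where they do the work, as an engineer would, in place of code of your own. Each camera call takes 0.05 s, during which the arm holds its last target.

## Working session

There is one attempt and no reset: what is moved stays moved. The work goes in short steps, Python scripts to look and compute and a tool call to move; the robot and the scene stay as the last step left them, time stands still between calls to the robot, and variables do not carry over. Pictures are saved under pics/ and viewed, and the job is handed in when it is done.

Besides the shell and the picture viewer there is one more tool, called after "Call:" as name(argument=value, ...) on one line, values as JSON. apply_moves: Moves the arm, as the interface text tells. Its arguments: {"type":"object","properties":{"plan":{"type":"array"},"grip_force":{"type":"number"}},"required":["plan"]}

```bash
mkdir -p pics; ls; cat > h.py <<'E'
import numpy as np, cv2
from rig import get_state, optics, ctrl
from scipy.spatial.transform import Rotation as Rn
def snap(cam,fn=None):
    im,d=optics.get_image(cam); m=optics.camera_model(cam)
    if fn: cv2.imwrite('pics/'+fn,im[:,:,::-1])
    return im,d,m
def ray(m,rc):
    K=np.array(m['intrinsics']);D=np.array(m['dist_coeffs'],float)
    u=cv2.undistortPoints(np.array([[[rc[1],rc[0]]]],float),K,D)[0,0]
    R=np.array(m['R']);t=np.array(m['t'])
    return -R.T@t, R.T@np.array([u[0],u[1],1.0])
def atz(m,rc,z):
    o,d=ray(m,rc); return o+d*(z-o[2])/d[2]
def proj(m,X):
    p,_=cv2.projectPoints(np.atleast_2d(np.array(X,float)),cv2.Rodrigues(np.array(m['R']))[0],np.array(m['t'],float),np.array(m['intrinsics']),np.array(m['dist_coeffs'],float))
    return p[:,0,::-1]
E
python3 - <<'E'
from h import *
print(get_state())
for c in ['top','scene']:
    im,d,m=snap(c,c+'0.png')
    print(c,-np.array(m['R']).T@m['t'])
    for l,z in [('vial',0.05),('pan_middle',.045),('key_top',.0415),('scale',0)]:
        for r in optics.place_of(l,c)[:3]:
            print(l,round(r['score'],2),np.round(r['position'],1),np.round(atz(m,r['position'],0.045 if l=='vial' else z),4))
E
```

```text
pics
{'t': 0.0, 'joint_positions': array([ 9.98915403e-01,  8.79430696e-02,  1.37222890e+00, -2.36248690e-05,
        1.68359261e+00, -1.03114548e-01]), 'qd': array([-0.00013749,  0.00033196,  0.00152142, -0.00176548, -0.00056362,
        0.00022296]), 'effort': array([-9.79897304e-04, -3.40186644e+01, -3.02425110e+01,  7.15620769e-02,
        3.30560503e-02, -1.63175068e-04]), 'eef_pos': array([0.24820619, 0.490202  , 0.20432356]), 'orientation': array([ 2.32244227e-01,  9.72656897e-01, -1.02858425e-03, -3.48514260e-04]), 'wrist_force': array([ 0.10483327, -0.13242901, -0.24093344]), 'moment': array([ 0.06173345, -0.00535471,  0.03963972]), 'finger_gap': 0.09402123255899214}
top [ 0.3776525  -0.03373471  0.95649606]
vial 0.53 [206.5 279.5] [ 0.5558 -0.0312  0.045 ]
vial 0.34 [189.2 404.2] [ 0.5976 -0.3294  0.045 ]
pan_middle 0.61 [211.5 285.7] [ 0.5437 -0.0459  0.045 ]
key_top 0.44 [239.2 268.2] [ 0.4782 -0.0046  0.0415]
scale 0.65 [224.4 283.8] [ 0.5195 -0.0417  0.    ]
scale 0.5 [205. 245.] [0.5685 0.055  0.    ]
scene [-0.03336406 -0.38405341  0.89174452]
vial 0.49 [212.3 274.3] [ 0.5454 -0.0275  0.045 ]
pan_middle 0.73 [215.9 280.4] [ 0.5439 -0.049   0.045 ]
key_top 0.5 [227.  250.1] [0.4668 0.0017 0.0415]
scale 0.95 [228.4 272.7] [ 0.5232 -0.0371  0.    ]
scale 0.59 [205.5 255. ] [0.5661 0.0548 0.    ]
```

```bash
python3 - <<'E'
import cv2
for c,(r,q) in {'top':(215,285),'scene':(215,275)}.items():
    im=cv2.imread(f'pics/{c}0.png'); k=im[r-60:r+60,q-80:q+80]
    cv2.imwrite(f'pics/{c}0c.png',cv2.resize(k,(800,600),interpolation=cv2.INTER_CUBIC))
E
```

```text
(no output)
```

View pics/top0.png

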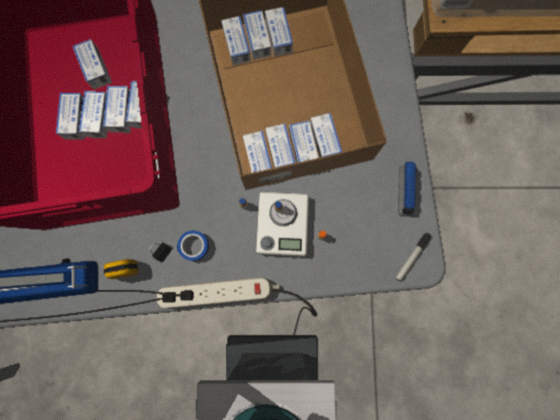

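View pics/scene0.png

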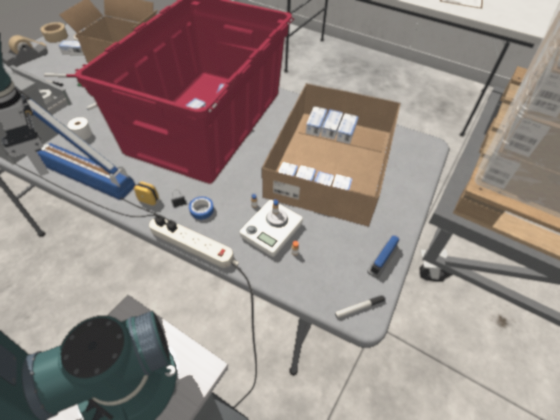

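The scale stands at about (row 225, col 284) in the top view. The vial sits on the pan to the upper left, with the cardboard box close behind the scale, the spare vials at (202,242) and (235,322), and the power strip in front. I'll look closer.

View pics/top0c.png

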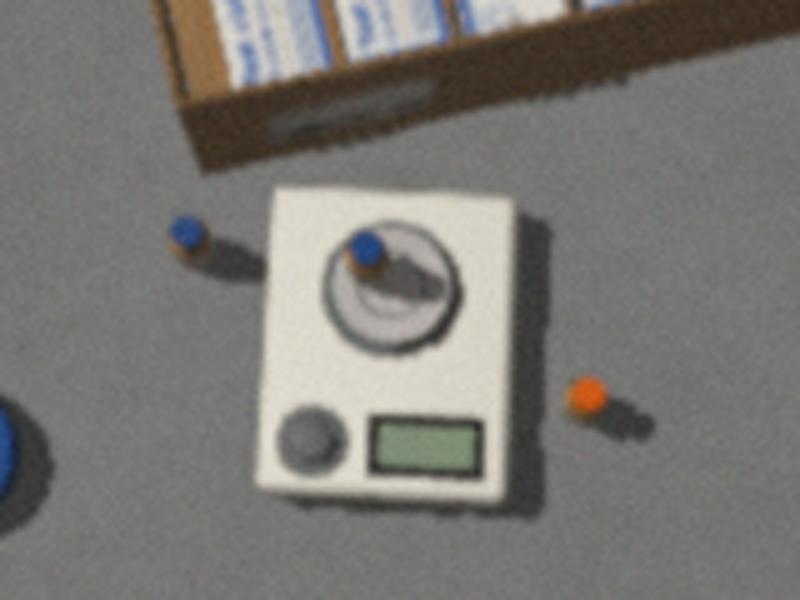

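View pics/scene0c.png

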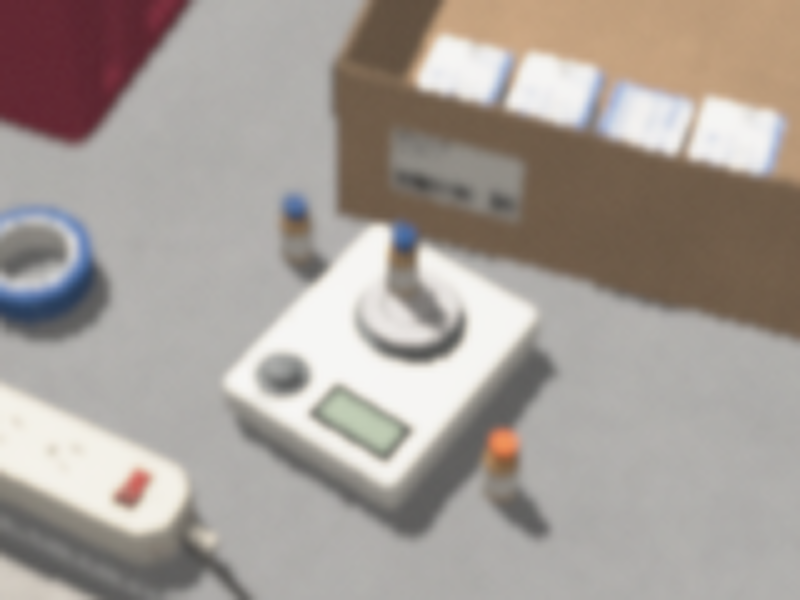

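```bash
python3 - <<'E'
from h import *
im,d,m=snap('top')
# height map near the box: points 
K=np.array(m['intrinsics']);R=np.array(m['R']);t=np.array(m['t'])
rr,cc=np.mgrid[0:420,0:560]
u=cv2.undistortPoints(np.stack([cc.ravel(),rr.ravel()],1)[:,None].astype(float),K,np.array(m['dist_coeffs'],float))[:,0]
P=(np.c_[u,np.ones(len(u))]*d.ravel()[:,None]-t)@R
ok=d.ravel()>0
P=P.reshape(420,560,3); ok=ok.reshape(420,560)
print(np.round(P[225,275],3),np.round(P[250,200],3))
# max height in cells around the scale
for y0 in np.arange(0.25,-0.35,-0.05):
    row=[]
    for x0 in np.arange(0.3,0.85,0.05):
        s=ok&(P[...,0]>=x0)&(P[...,0]<x0+.05)&(P[...,1]>=y0)&(P[...,1]<y0+.05)
        row.append('%5.0f'%(np.percentile(P[s][:,2],99)*1000) if s.any() else '   --')
    print('y%.2f'%y0,' '.join(row))
E
```

```text
[ 0.513 -0.02   0.032] [0.456 0.163 0.001]
y0.25    59    50    21    40   311    54    --    --    --   172   183
y0.20    72    70    24    26   311   296   311   316   316   311   316
y0.15    72    73    26    27   310   311   311   307     4     4     5
y0.10    37    36    17    25     3     3     4     3     4   132   134
y0.05    36    37     3     3     4    47   133   134   133   133     8
y0.00    37    39    31    43    35    34   133    55    55     9     8
y-0.05    29    35    33    42    90    92   134    55    56    53     9
y-0.10    15    16    33    36    47    46   133    55    55    55     8
y-0.15     4     3     3    46     3     4   132   131    55    55     8
y-0.20    -1     3     3     3     4     4     3   134    55    54     9
y-0.25    -6     3     4     3     4     3     4   133   119   133   134
y-0.30  -732     3     4     3     3     4     4   133   135   133     5
```

```bash
python3 - <<'E'
from h import *
def at(m,rc,z): return np.round(atz(m,rc,z)[:2]*1000,1)
for c in ['top','scene']:
    im,d,m=snap(c)
    for l in ['vial','pan','key','scale','spare_vial_a','spare_vial_b']:
        for r in optics.trace(l,c)[:3]:
            p=r['pixels']; rows,cols=np.nonzero(p)
            print(c,l,round(r['score'],2),np.round(r['position'],1),p.sum(),(rows.min(),rows.max(),cols.min(),cols.max()))
    hsv=cv2.cvtColor(im,cv2.COLOR_RGB2HSV)
    b=((hsv[...,0]>100)&(hsv[...,0]<125)&(hsv[...,1]>130)); 
    n,lab,st,ce=cv2.connectedComponentsWithStats(b.astype(np.uint8))
    for i in range(1,n):
        if 4<st[i,4]<60: print('blue',ce[i][::-1],st[i,4],at(m,ce[i][::-1],0.085))
    if c=='top':
        print('pan',at(m,(155+288/5-.4,205+393/5-.4),.045),'vialtop',at(m,(155+247/5-.4,205+367/5-.4),.091), 'key',at(m,(155+440/5-.4,205+308/5-.4),.0415),'corners',[at(m,(155+a/5-.4,205+b/5-.4),.032) for a,b in [(187,273),(200,515),(500,502),(488,257)]])
        print('boxfront top edge',[at(m,(155+a/5,205+b/5),.134) for a,b in [(103,180),(40,475),(5,660)]])
E
```

```text
top vial 0.47 [204.3 278.1] 77 (np.int64(202), np.int64(212), np.int64(274), np.int64(282))
top pan 0.64 [211.2 286.7] 368 (np.int64(201), np.int64(223), np.int64(271), np.int64(294))
top key 0.37 [241.1 265.5] 72 (np.int64(239), np.int64(248), np.int64(262), np.int64(270))
top scale 0.94 [227.4 283.9] 2572 (np.int64(193), np.int64(255), np.int64(256), np.int64(307))
top spare_vial_a 0.59 [201.  244.8] 52 (np.int64(200), np.int64(207), np.int64(239), np.int64(246))
top spare_vial_b 0.59 [201.  244.8] 52 (np.int64(200), np.int64(207), np.int64(239), np.int64(246))
blue [200.84210526 242.15789474] 19 [561.2  53.7]
blue [204.23809524 277.95238095] 21 [553.2 -27.8]
pan [542. -40.] vialtop [552.5 -28. ] key [470.2   0. ] corners [array([594.2,  18.1]), array([587.6, -99.3]), array([442.7, -91.3]), array([448.5,  24.3])]
boxfront top edge [array([607. ,  52.3]), array([635.3, -76.4]), array([ 651.1, -157.7])]
scene vial 0.57 [200.8 255.2] 53 (np.int64(194), np.int64(205), np.int64(251), np.int64(255))
scene vial 0.42 [208.3 273.8] 83 (np.int64(199), np.int64(213), np.int64(272), np.int64(278))
scene pan 0.72 [214.2 278.3] 207 (np.int64(208), np.int64(223), np.int64(267), np.int64(286))
scene pan 0.22 [258.2 382.2] 638 (np.int64(234), np.int64(278), np.int64(367), np.int64(398))
scene key 0.38 [215.  279.8] 192 (np.int64(208), np.int64(223), np.int64(267), np.int64(286))
scene scale 0.76 [231.9 269.6] 1773 (np.int64(201), np.int64(255), np.int64(239), np.int64(302))
blue [170.2 113.2] 5 [389.6 439.8]
blue [179.         120.74285714] 35 [376.7 394.3]
blue [180.875 129.25 ] 8 [384.9 368.3]
blue [188.33333333 128.        ] 6 [362.3 349.7]
blue [214.2195122  203.43902439] 41 [407.2 111.5]
blue [242.04 392.16] 50 [ 602.8 -350.8]
```

```bash
cat >> h.py <<'E'
def Rtool(yawdeg,tilt):
    """tool x horizontal dir at yawdeg (world), z down, body leaned toward +toolx by tilt deg (tip leads -x)"""
    y=np.radians(yawdeg);u=np.array([np.cos(y),np.sin(y),0]);w=np.array([0,0,1.])
    t=np.radians(tilt); z=-u*np.sin(t)-w*np.cos(t); x=u*np.cos(t)-w*np.sin(t)
    return np.c_[x,np.cross(z,x),z]
def rel(p,R=None):
    s=get_state(); R0=Rn.from_quat(s['orientation']); 
    sh=R0.inv().apply(np.array(p)-s['eef_pos'])*1000
    rv=(R0.inv()*Rn.from_matrix(R)).as_rotvec(degrees=True) if R is not None else np.zeros(3)
    print('t',round(s['t'],2),'pos',np.round(s['eef_pos']*1000,1),'gap',round(s['finger_gap']*1000,1),'F',np.round(s['wrist_force'],1)); print('turn',np.round(rv,1),'shift',np.round(sh,1))
E
python3 -c "
from h import *
rel((.36,.1,.205),Rtool(47,0)); snap('wrist','w0.png')"
```

```text
t 1.25 pos [248.5 490.7 205.5] gap 94.1 F [-0.6 -0.3 -0.9]
turn [  0.   -0.  106.1] shift [-276.  -298.2    0.5]
```

View pics/w0.png

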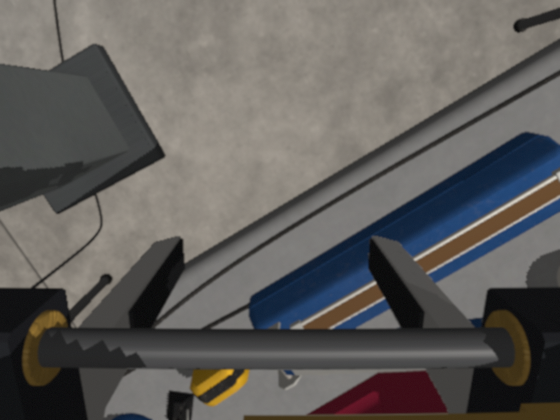

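Call:
apply_moves(plan=[[0, 0, -10, -40, -43, 0, 11], [0, 0, -20, -80, -86, 0, 11], [0, 0, -30, -120, -129, 0, 11], [0, 0, -40, -160, -172, 0, 11], [0, 0, -50, -200, -215, 0, 11]], grip_force=3)

```text
t: 1.92
eef_pos: [0.3263, 0.2232, 0.2059]
orientation: [-0.179, 0.984, 0.0, 0.001]
wrist_force: [0.4, -0.6, -0.7]
finger_gap: 0.0473
```

```bash
python3 -c "
from h import *
rel((.45,.0,.205),Rtool(225,0)); print(get_state()['joint_positions'])"
```

```text
t 1.93 pos [326.3 223.2 205.9] gap 47.3 F [ 0.4 -0.6 -0.7]
turn [ -0.    0.1 -24.4] shift [ -37.4 -252.5    0.9]
[ 4.56520738e-01 -2.66260110e-01  1.69569712e+00 -1.28494421e-04
  1.71096612e+00 -1.47344972e+00]
```

Call:
apply_moves(plan=[[0, 0, -6, -9, -60, 0, 11], [0, 0, -12, -18, -120, 0, 11], [0, 0, -18, -28, -180, 0, 11], [0, 0, -24, -37, -240, 0, 11], [0, 0, -24, -37, -252, 0, 11]])

```text
t: 2.55
eef_pos: [0.4504, -0.0026, 0.2055]
orientation: [-0.377, 0.926, -0.0, 0.0]
wrist_force: [-0.2, 0.3, -0.3]
finger_gap: 0.0105
```

```bash
python3 -c "
from h import *
rel((.575,-.004,.15),Rtool(226,4)); print(get_state()['joint_positions'])
im,d,m=snap('wrist','w1.png'); print(-np.array(m['R']).T@m['t'])"
```

```text
t 2.55 pos [450.4  -2.6 205.5] gap 10.5 F [-0.2  0.3 -0.3]
turn [-0.1 -4.  -1.7] shift [-88.3 -88.   55.6]
[-1.31838692e-01 -1.37430917e-01  1.59034449e+00 -1.83193045e-05
  1.68831950e+00 -2.47557482e+00]
[ 0.39730024 -0.0541443   0.38631144]
```

View pics/w1.png

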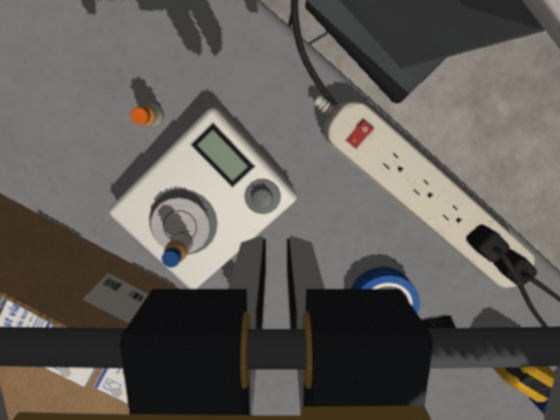

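```bash
python3 - <<'E'
from h import *
im,d,m=snap('wrist')
at=lambda rc,z: np.round(atz(m,rc,z)[:2]*1000,1)
for l,z in [('vial',.045),('pan_middle',.045),('key_top',.0415)]:
    for r in optics.place_of(l,'wrist')[:3]: print(l,round(r['score'],2),np.round(r['position'],1),at(r['position'],z))
for l in ['vial','pan']:
    for r in optics.trace(l,'wrist')[:2]: print(l,round(r['score'],2),np.round(r['position'],1),r['pixels'].sum())
hsv=cv2.cvtColor(im,cv2.COLOR_RGB2HSV)
b=((hsv[...,0]>100)&(hsv[...,0]<125)&(hsv[...,1]>130)).astype(np.uint8); n,lab,st,ce=cv2.connectedComponentsWithStats(b)
for i in range(1,n):
    if st[i,4]>80: print('blue',ce[i][::-1],st[i,4],at(ce[i][::-1],.088))
# overlay
c=np.array([.5427,-.0392]);v=np.array([.553,-.028])
o=im.copy()
a=np.linspace(0,2*np.pi,80)
for (q,r,z,col) in [(c,.028,.045,(255,0,0)),(c,.015,.045,(255,0,255)),(v,.010,.045,(0,255,0)),(v,.0095,.091,(0,255,255))]:
    P=proj(m,np.c_[q[0]+r*np.cos(a),q[1]+r*np.sin(a),0*a+z]); cv2.polylines(o,[np.round(P[:,::-1]*16).astype(np.int32)],True,col,1,cv2.LINE_AA,4)
cv2.imwrite('pics/w1o.png',cv2.resize(o[150:300,90:290],(800,600),interpolation=cv2.INTER_CUBIC)[:,:,::-1])
E
```

```text
vial 0.63 [239.2 180.8] [550.6 -29.9]
pan_middle 0.96 [224.2 180.4] [539.4 -40. ]
key_top 0.68 [197.5 260.6] [467.8  -3.1]
vial 0.63 [249.  175.3] 728
pan 0.67 [218.6 178.6] 2049
blue [257.33482143 171.59821429] 224 [549.2 -27.7]
blue [281.79337017 386.04861878] 905 [436.4 120.2]
```

View pics/w1o.png

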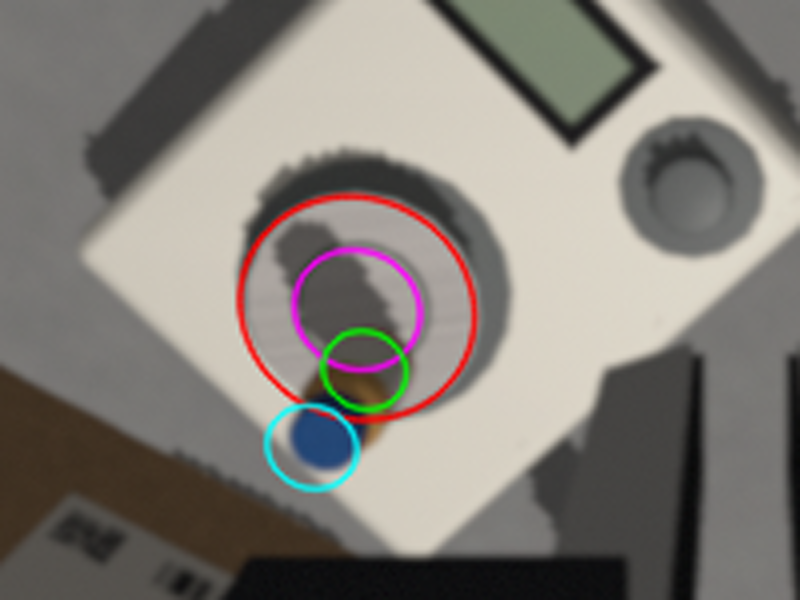

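```bash
python3 -c "
from h import *
rel((.573,-.007,.15),Rtool(225,-4))"
```

```text
t 2.9 pos [449.1   1.7 206.2] gap 10.2 F [-0.2 -0.1  0.6]
turn [-0.   4.1 -0.3] shift [-81.8 -93.3  56.4]
```

Call:
apply_moves(plan=[[0, 1, 0, -30, -32, 0, 11], [0, 2, 0, -60, -66, 15, 11], [0, 4, 0, -82, -93, 35, 11], [0, 4, 0, -82, -93, 50, 11], [0, 4, 0, -82, -93, 56, 11]])

```text
t: 3.52
eef_pos: [0.5717, -0.0056, 0.1491]
orientation: [-0.381, 0.924, -0.013, -0.033]
wrist_force: [-0.5, 0.4, 0.0]
finger_gap: 0.0104
```

```bash
python3 - <<'E'
from h import *
im,d,m=snap('wrist','w2.png')
at=lambda rc,z: np.round(atz(m,rc,z)[:2]*1000,1)
for i in range(3):
    s=get_state(); print(s['t'],np.round(s['eef_pos']*1000,1)); 
    if i<2: snap('wrist')
print(get_state()['joint_positions'])
for l,z in [('vial',.045),('pan_middle',.045),('key_top',.0415)]:
    for r in optics.place_of(l,'wrist')[:3]: print(l,round(r['score'],2),np.round(r['position'],1),at(r['position'],z))
rel((.573,-.007,.06),Rtool(225,-4))
E
```

```text
3.575 [571.4  -5.8 149.3]
3.625 [571.7  -6.1 150.4]
3.675 [572.1  -6.3 151.4]
[-0.07812664  0.18935212  1.36478197 -0.05207739  1.63032651 -2.43156546]
vial 0.65 [166.6 272.3] [548.7 -32.6]
pan_middle 0.65 [151.9 272.4] [540.7 -40.4]
key_top 0.96 [116.2 372.8] [467.8  -5.1]
t 3.83 pos [572.9  -6.7 152.2] gap 10.4 F [ 0.8 -0.3 -0.6]
turn [-0.1  0.2 -0.3] shift [-5.9  0.  92. ]
```

View pics/w2.png

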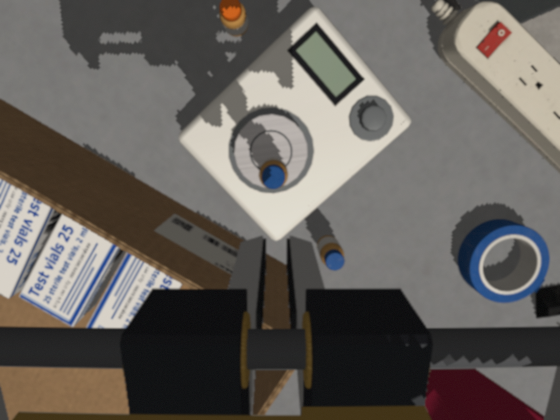

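```bash
python3 - <<'E'
from h import *
im,d,m=snap('wrist')
s=get_state();print(np.round(s['eef_pos']*1000,1)); R=Rn.from_quat(s['orientation']).as_matrix(); print(np.round(R,3))
u=R[:,0]*[1,1,0];u/=np.linalg.norm(u)
T=s['eef_pos']
print('tip px now',proj(m,[T,T+.00525*R[:,1],T-.00525*R[:,1]]).round(1))
T0=np.array([.573,-.007,.05])
print(proj(m,[T0+k*u for k in (0,.015,.03,.045)]).round(1))
o=im.copy()
a=np.linspace(0,2*np.pi,80)
at=lambda rc,z: atz(m,rc,z)[:2]
c=np.array([.5405,-.0402]);v=np.array([.5505,-.0300])
for (q,r,z,col) in [(c,.028,.045,(255,0,0)),(c,.015,.045,(255,0,255)),(v,.010,.045,(0,255,0)),(v,.0085,.091,(0,255,255))]:
    P=proj(m,np.c_[q[0]+r*np.cos(a),q[1]+r*np.sin(a),0*a+z]); cv2.polylines(o,[np.round(P[:,::-1]*16).astype(np.int32)],True,col,1,cv2.LINE_AA,4)
P=proj(m,[T0,T0+.04*u]);cv2.polylines(o,[np.round(P[:,::-1]*16).astype(np.int32)],False,(255,255,0),1,cv2.LINE_AA,4)
cv2.imwrite('pics/w2o.png',cv2.resize(o[90:240,180:380],(800,600),interpolation=cv2.INTER_CUBIC)[:,:,::-1])
E
```

```text
[573.   -6.7 152. ]
[[-0.709 -0.703 -0.045]
 [-0.702  0.711 -0.049]
 [ 0.066 -0.003 -0.998]]
tip px now [[253.4 276.5]
 [253.4 286.7]
 [253.4 266.2]]
[[211.3 276.4]
 [192.2 276.4]
 [172.8 276.4]
 [153.  276.5]]
```

View pics/w2o.png

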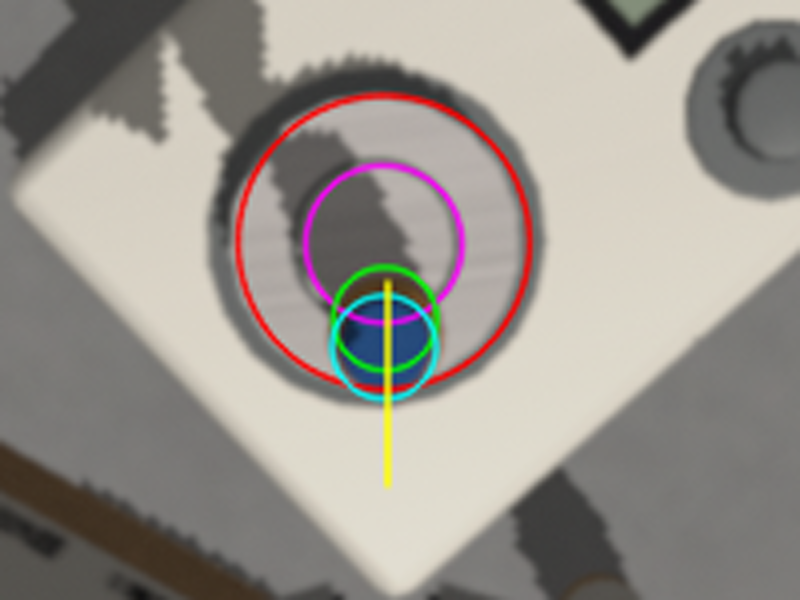

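Call:
apply_moves(plan=[[0, 0, 0, -2, 0, 25, 11], [0, 0, 0, -3.5, 0, 50, 11], [0, 0, 0, -5, 0, 75, 11], [0, 0, 0, -6, 0, 92, 11], [0, 0, 0, -6.5, 0, 98, 11]])

```text
t: 4.5
eef_pos: [0.5727, -0.007, 0.053]
orientation: [-0.38, 0.924, -0.014, -0.031]
wrist_force: [-0.4, 0.6, 0.6]
finger_gap: 0.0103
```

```bash
python3 - <<'E'
from h import *
im,d,m=snap('wrist','w3.png')
rel((.573,-.007,.051),Rtool(225,-4))
s=get_state(); print(np.round(Rn.from_quat(s['orientation']).as_matrix(),3))
im,d,m=snap('scene'); cv2.imwrite('pics/s3.png',cv2.resize(im[150:270,200:360],(800,600),interpolation=cv2.INTER_CUBIC)[:,:,::-1])
E
```

```text
t 4.55 pos [572.7  -7.   52.9] gap 10.2 F [-0.1 -0.3 -0.2]
turn [-0.1  0.1 -0.3] shift [-0.3 -0.2  1.9]
[[-0.709 -0.703 -0.046]
 [-0.702  0.711 -0.048]
 [ 0.067 -0.002 -0.998]]
```

View pics/w3.png

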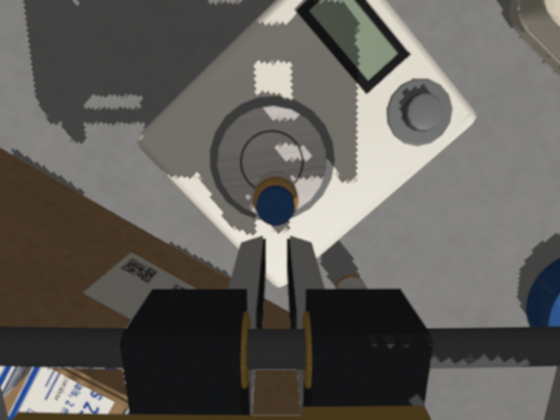

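View pics/s3.png

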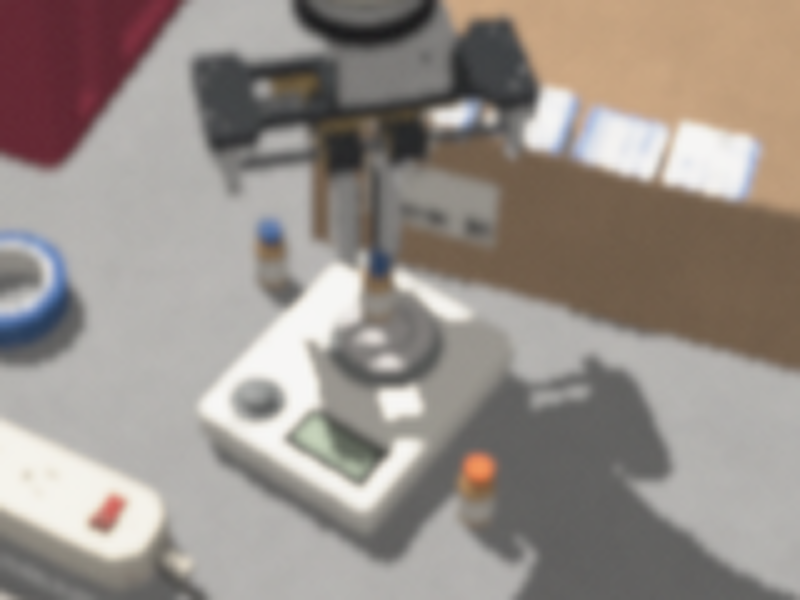

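```bash
cat >> h.py <<'E'
def look(fn,c,v,box=None,sz=(160,120),ctr=None):
    im,d,m=snap('wrist')
    o=im.copy();a=np.linspace(0,2*np.pi,120)
    for (q,r,z,col) in [(c,.028,.045,(255,0,0)),(c,.015,.045,(255,0,255)),(v,.010,.045,(0,255,0)),(v,.0085,.091,(0,255,255))]:
        P=proj(m,np.c_[q[0]+r*np.cos(a),q[1]+r*np.sin(a),0*a+z]); cv2.polylines(o,[np.round(P[:,::-1]*16).astype(np.int32)],True,col,1,cv2.LINE_AA,4)
    p=proj(m,[[*c,.045]])[0].astype(int) if ctr is None else ctr
    r0=max(0,p[0]-50);c0=max(0,p[1]-80)
    f=lambda x:cv2.resize(x[r0:r0+120,c0:c0+160],(480,360),interpolation=cv2.INTER_CUBIC)
    cv2.imwrite('pics/'+fn,np.vstack([f(im),f(o)])[:600*2,:,::-1][:720] if False else np.hstack([cv2.resize(f(im),(400,300)),cv2.resize(f(o),(400,300))])[:,:,::-1])
    for l in ['vial','pan_middle']:
        for r in optics.place_of(l,'wrist')[:1]: print(l,round(r['score'],2),np.round(r['position'],1),np.round(atz(m,r['position'],.045)*1000,1)[:2])
    return im,m
E
python3 - <<'E'
from h import *
im,m=look('w3o.png',np.array([.5405,-.0402]),np.array([.549,-.0315]))
print(np.round(atz(m,(161,272),.045)*1000,1),np.round(atz(m,(203,275.5),.091)*1000,1))
E
```

```text
vial 0.79 [187.1 274.6] [550.9 -30.9]
pan_middle 0.56 [161.8 274. ] [541.7 -40.4]
[542.2 -41.4  45. ] [550.1 -30.7  91. ]
```

View pics/w3o.png

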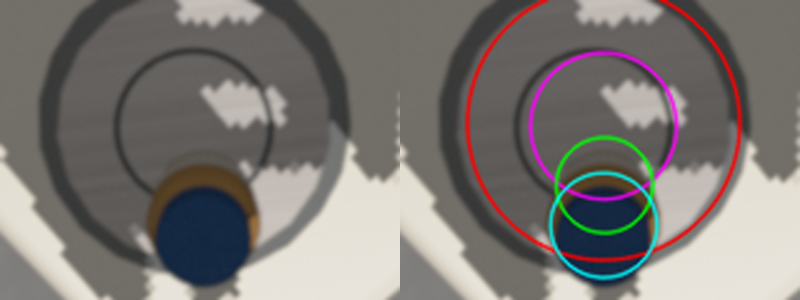

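Call:
apply_moves(plan=[[0, 0, 0, 3, -0.8, 2, 11], [0, 0, 0, 6, -0.8, 2.4, 11], [0, 0, 0, 9, -0.8, 2.6, 11], [0, 0, 0, 11, -0.8, 2.7, 11], [0, 0, 0, 13, -0.8, 2.9, 11]])

```text
t: 5.38
eef_pos: [0.5651, -0.017, 0.053]
orientation: [-0.38, 0.924, -0.014, -0.029]
wrist_force: [-1.4, 0.0, -0.2]
finger_gap: 0.0104
```

```bash
python3 - <<'E'
from h import *
im,m=look('w4o.png',np.array([.542,-.0415]),np.array([.5502,-.0303]))
rel((.563,-.0172,.051))
E
```

```text
vial 0.72 [209.3 280.1] [548.4 -30.9]
pan_middle 0.84 [184.9 274.4] [541.3 -42. ]
t 5.53 pos [565.2 -16.9  53. ] gap 10.2 F [ 0.3 -0.2 -0.3]
turn [0. 0. 0.] shift [1.6 1.3 2.1]
```

View pics/w4o.png

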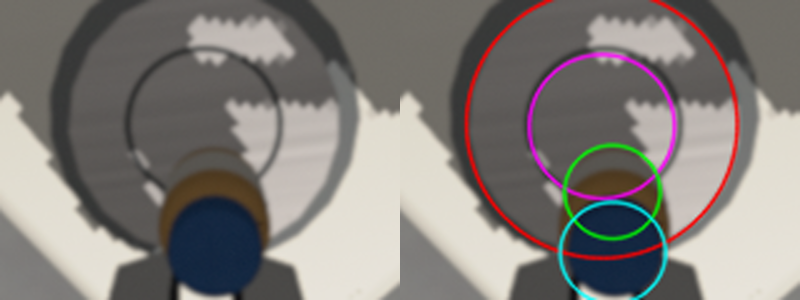

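Call:
apply_moves(plan=[[0, 0, 0, 1.5, 1, 0.1, 11], [0, 0, 0, 3, 1, 0.2, 11], [0, 0, 0, 4.5, 1, 0.3, 11], [0, 0, 0, 6, 1, 0.4, 11], [0, 0, 0, 7.5, 1, 0.5, 11]])

```text
t: 6.15
eef_pos: [0.559, -0.0216, 0.053]
orientation: [-0.38, 0.924, -0.014, -0.029]
wrist_force: [-0.3, -0.2, 0.5]
finger_gap: 0.0104
```

```bash
python3 - <<'E'
from h import *
im,m=look('w5o.png',np.array([.542,-.0415]),np.array([.5472,-.0333]))
rel((.563,-.0172,.051))
E
```

```text
vial 0.92 [216.  275.8] [546.5 -34.5]
pan_middle 0.81 [201.3 273.9] [541.6 -40.7]
t 6.3 pos [559.1 -21.6  53. ] gap 10.6 F [ 0.2 -0.3  0.2]
turn [0. 0. 0.] shift [-6.   0.3  1.6]
```

View pics/w5o.png

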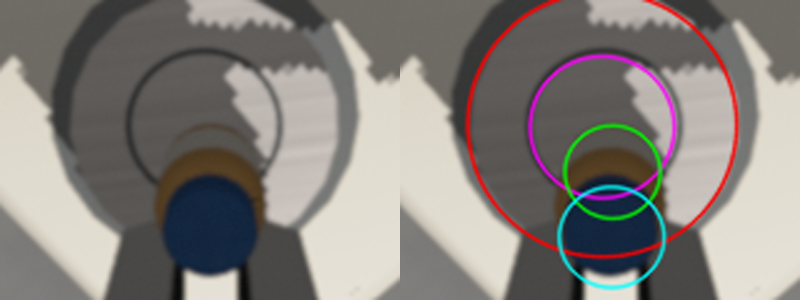

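Call:
apply_moves(plan=[[0, 0, 0, 1.5, -0.3, 0.1, 11], [0, 0, 0, 3, -0.6, 0.2, 11], [0, 0, 0, 4.5, -1, 0.3, 11], [0, 0, 0, 6, -1.3, 0.4, 11], [0, 0, 0, 7.5, -1.3, 0.5, 11]])

```text
t: 6.92
eef_pos: [0.5546, -0.0279, 0.053]
orientation: [-0.38, 0.924, -0.014, -0.029]
wrist_force: [-0.3, 0.2, 0.2]
finger_gap: 0.0103
```

```bash
python3 - <<'E'
from h import *
im,m=look('w6o.png',np.array([.542,-.0415]),np.array([.542,-.0415]))
rel((.563,-.0172,.051))
E
```

```text
vial 0.86 [216.7 279.1] [541.1 -39.3]
pan_middle 0.75 [215.1 274.7] [542.1 -41.6]
t 7.08 pos [554.6 -27.9  53. ] gap 10.3 F [-0.7 -0.4 -0.1]
turn [0. 0. 0.] shift [-13.6   1.7   1.1]
```

View pics/w6o.png

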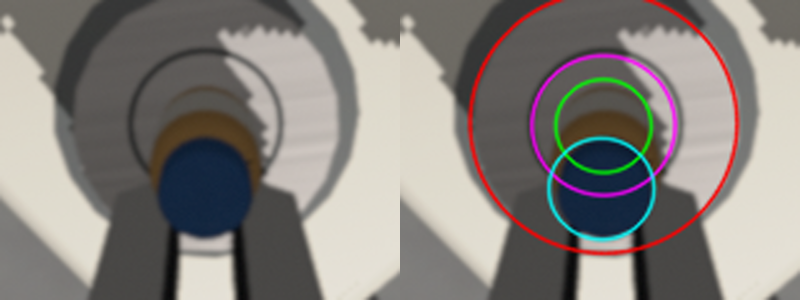

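Call:
apply_moves(plan=[[0, 0, 0, 1.0, 0, 0.1, 11], [0, 0, 0, 1.8, 0, 0.1, 11], [0, 0, 0, 2.2, 0, 0.1, 11]])

```text
t: 7.45
eef_pos: [0.5529, -0.0294, 0.053]
orientation: [-0.38, 0.924, -0.014, -0.029]
wrist_force: [-0.3, -0.2, 0.7]
finger_gap: 0.0103
```

```bash
python3 - <<'E'
from h import *
im,m=look('w7o.png',np.array([.542,-.0415]),np.array([.542,-.0415]))
rel((.563,-.0172,.051))
E
```

```text
vial 0.73 [215.7 275.4] [540.5 -42.6]
t 7.6 pos [553.  -29.4  53. ] gap 10.2 F [ 0.1  0.5 -0.8]
turn [0. 0. 0.] shift [-15.8   1.6   1. ]
```

View pics/w7o.png

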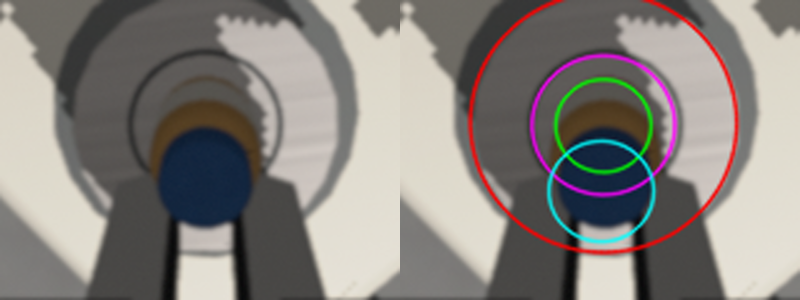

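Call:
apply_moves(plan=[[0, 0, 0, -2, 0, -0.2, 11], [0, 0, 0, -6, 0, -0.6, 11], [0, 0, 0, -14, 0, -1.5, 11], [0, 0, 0, -24, 0, -3, 11], [0, 0, 0, -26, 0, -15, 11]])

```text
t: 8.22
eef_pos: [0.5718, -0.0097, 0.0656]
orientation: [-0.38, 0.924, -0.014, -0.03]
wrist_force: [-0.0, 1.2, -0.4]
finger_gap: 0.0104
```

Call:
apply_moves(plan=[[0, 0, 0, 0, 0, -30, 11], [0, 0, 0, 3, 0, -60, 11], [0, 0, 0, 5, 0, -85, 11], [0, 0, 0, 5, 0, -85, 11]])

```text
t: 8.72
eef_pos: [0.574, -0.0091, 0.1543]
orientation: [-0.38, 0.924, -0.015, -0.027]
wrist_force: [-0.4, -0.1, 0.2]
finger_gap: 0.0104
```

```bash
python3 - <<'E'
from h import *
im,m=look('w8o.png',np.array([.542,-.0415]),np.array([.542,-.0415]))
rel((.47,0,.15),Rtool(225,0))
E
```

```text
vial 0.96 [149.  278.5] [538.2 -41.8]
pan_middle 0.88 [151.4 276. ] [540.9 -41.9]
t 8.88 pos [571.5  -9.  149.6] gap 10.5 F [-0.2 -0.1  0. ]
turn [-0.1 -3.9 -0.3] shift [65.7 77.8  4. ]
```

View pics/w8o.png

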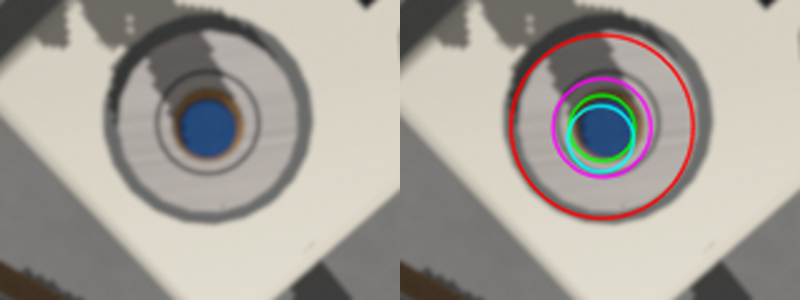

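```bash
python3 - <<'E'
from h import *
im,d,m=snap('wrist','w9.png')
for r in optics.place_of('key_top','wrist')[:2]: print(round(r['score'],2),np.round(r['position'],1),np.round(atz(m,r['position'],.0415)*1000,1))
r=optics.trace('key','wrist')
for q in r[:2]: print(q['score'],q['position'],q['pixels'].sum(),np.round(atz(m,q['position'],.0415)*1000,1))
rel((.469,-.003,.13),Rtool(215,0))
E
```

```text
0.76 [119.2 375.7] [467.9  -5.1  41.5]
0.19 [133.8 295.5] [518.7 -40.6  41.5]
0.6 [120.8, 374.8] 531 [469.2  -4.7  41.5]
t 9.03 pos [571.3  -9.  149.1] gap 10.4 F [-0.   0.3 -0. ]
turn [-0.4 -3.9  9.7] shift [67.  76.3 23.8]
```

View pics/w9.png

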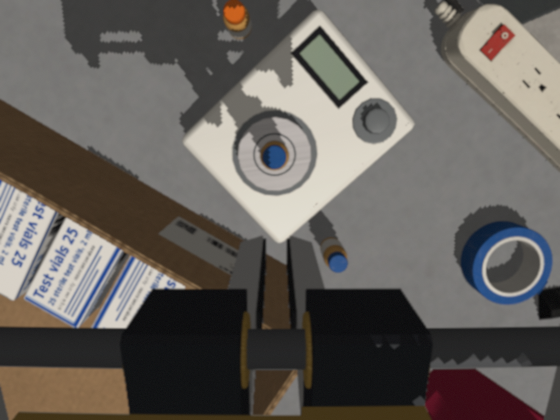

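Call:
apply_moves(plan=[[0, -1, 2, 20, 23, 2, 0], [0, -2, 5, 40, 46, 4, 0], [0, -4, 8, 60, 68, 10, 0], [0, -4, 10, 67, 76, 20, 0], [0, -4, 10, 67, 76, 24, 0]])

```text
t: 9.65
eef_pos: [0.468, -0.0031, 0.1287]
orientation: [-0.299, 0.954, -0.002, 0.001]
wrist_force: [-0.9, 0.5, -0.3]
finger_gap: 0.0004
```

```bash
python3 - <<'E'
from h import *
im,d,m=snap('wrist','w10.png')
for r in optics.place_of('key_top','wrist')[:2]: print(round(r['score'],2),np.round(r['position'],1),np.round(atz(m,r['position'],.0415)*1000,1))
rel((.4685,-.004,.06),Rtool(215,0))
s=get_state();T=s['eef_pos']; print(proj(m,[T,[.4685,-.004,.0415],[T[0],T[1],.0415]]).round(1))
E
```

```text
0.94 [205.3 274.3] [468.   -5.9  41.5]
t 9.75 pos [469.   -3.2 128.9] gap 0.8 F [-0.4  0.6  1. ]
turn [-0.3  0.1 -0.2] shift [ 1.  -0.  68.9]
[[254.3 276. ]
 [207.3 276.1]
 [208.4 276.6]]
```

View pics/w10.png

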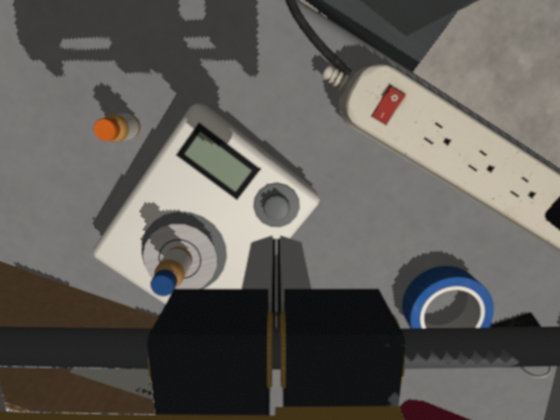

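Call:
apply_moves(plan=[[0, 0, 0, 1, 0, 25, 0], [0, 0, 0, 1, 0, 50, 0], [0, 0, 0, 1, 0, 70, 0], [0, 0, 0, 1, 0, 79, 0], [0, 0, 0, 1, 0, 82, 0]])

```text
t: 10.38
eef_pos: [0.4689, -0.004, 0.0467]
orientation: [-0.299, 0.954, -0.002, 0.001]
wrist_force: [0.2, -0.4, 0.5]
finger_gap: 0.0005
```

```bash
python3 - <<'E'
from h import *
im,d,m=snap('wrist','w11.png')
rel((.4685,-.004,.0375),Rtool(215,0))
E
```

```text
t 10.43 pos [468.9  -4.1  46.8] gap 0.5 F [-0.6 -0.8 -0.1]
turn [-0.3  0.1 -0.2] shift [0.3 0.3 9.3]
```

View pics/w11.png

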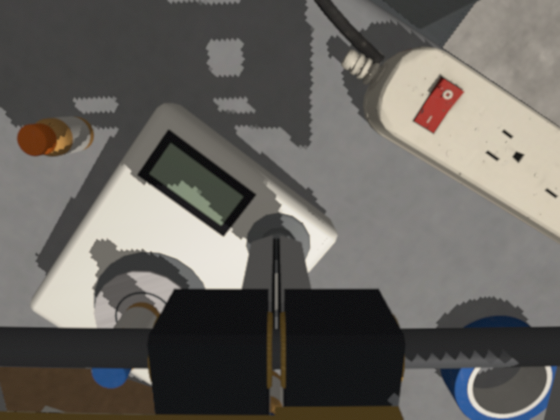

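Call:
apply_moves(plan=[[0, 0, 0, 0, 0, 3, 0], [0, 0, 0, 0, 0, 5, 0], [0, 0, 0, 0, 0, 7, 0], [0, 0, 0, 0, 0, 8.5, 0], [0, 0, 0, 0, 0, 9.5, 0]])

```text
t: 11.05
eef_pos: [0.4694, -0.0041, 0.0378]
orientation: [-0.299, 0.954, -0.003, 0.002]
wrist_force: [0.6, 0.0, 3.5]
finger_gap: 0.0005
```

Call:
apply_moves(plan=[[0, 0, 0, 0, 0, 0.7, 0], [0, 0, 0, 0, 0, 1.4, 0], [0, 0, 0, 0, 0, 1.4, 0]])

```text
t: 11.42
eef_pos: [0.4694, -0.0041, 0.0376]
orientation: [-0.299, 0.954, -0.003, 0.002]
wrist_force: [-2.3, 0.0, 9.1]
finger_gap: 0.0002
```

The key has bottomed out: the force rose to 9 N with almost no further travel. Now I'll release it and check.

Call:
apply_moves(plan=[[0, 0, 0, 0, 0, -3, 0], [0, 0, 0, 0, 0, -8, 0], [0, 0, 0, 0, 0, -30, 0], [0, 0, 0, 0, 0, -70, 0], [0, 0, 0, 0, 0, -110, 0]])

```text
t: 12.05
eef_pos: [0.4682, -0.0037, 0.148]
orientation: [-0.299, 0.954, -0.002, 0.001]
wrist_force: [0.6, -0.1, 0.5]
finger_gap: 0.0001
```

Call:
apply_moves(plan=[[0, 0, 0, -15, 30, -10, 0], [0, 0, 0, -30, 60, -20, 0], [0, 0, 0, -30, 60, -20, 0]])

```text
t: 12.42
eef_pos: [0.4586, 0.0642, 0.1683]
orientation: [-0.3, 0.954, -0.002, 0.002]
wrist_force: [0.2, 0.3, -0.1]
finger_gap: 0.0002
```

```bash
python3 - <<'E'
from h import *
im,m=look('w12o.png',np.array([.542,-.0415]),np.array([.542,-.0415]))
cv2.imwrite('pics/w12.png',im[:,:,::-1])
rel((.4,0,.2))
for c,(r,q) in {'top':(215,285),'scene':(215,275)}.items():
    im,d,m=snap(c); cv2.imwrite(f'pics/{c}12.png',cv2.resize(im[r-60:r+60,q-80:q+80],(800,600),interpolation=cv2.INTER_CUBIC)[:,:,::-1])
E
```

```text
vial 0.85 [203.7 112.9] [542.6 -46.1]
pan_middle 0.84 [203.9 117.1] [540.7 -43.1]
t 12.57 pos [458.3  62.2 166.9] gap 0.5 F [-0.5 -0.7  0.3]
turn [0. 0. 0.] shift [ 83.4 -18.  -32.9]
```

View pics/w12.png

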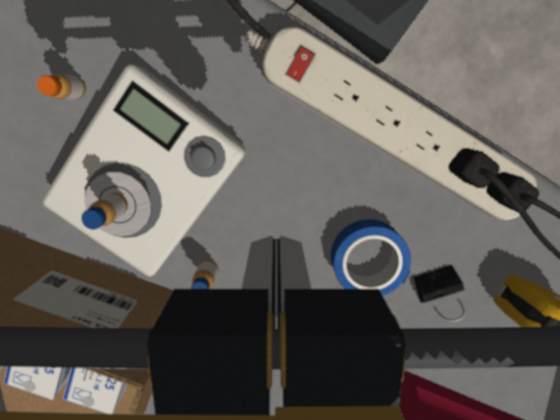

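View pics/w12o.png

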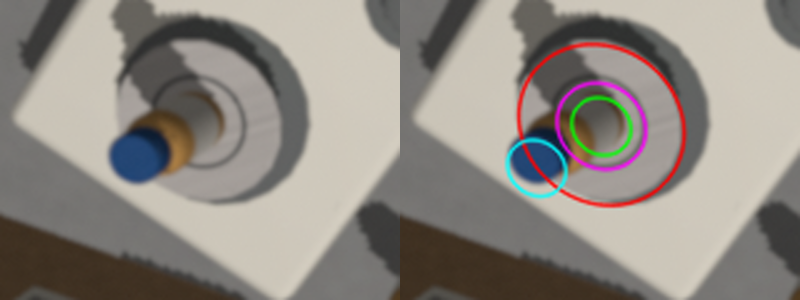

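View pics/scene12.png

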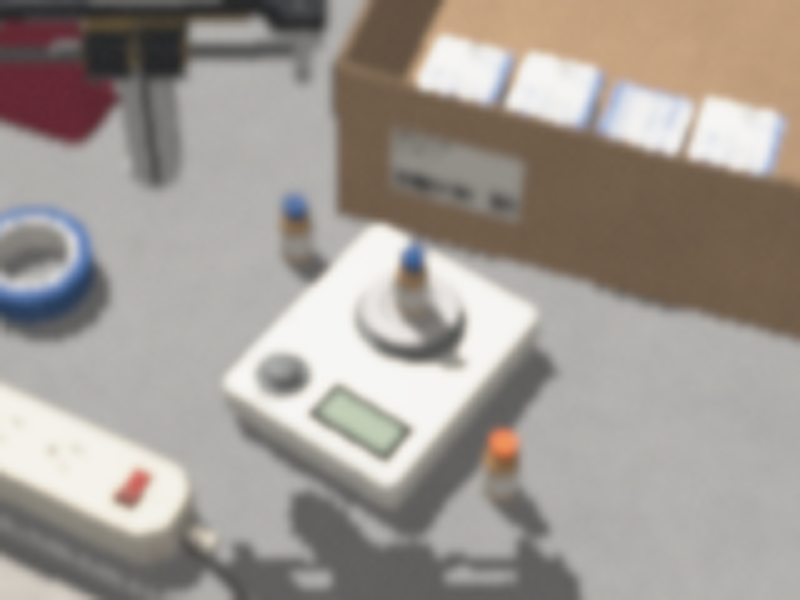

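View pics/top12.png

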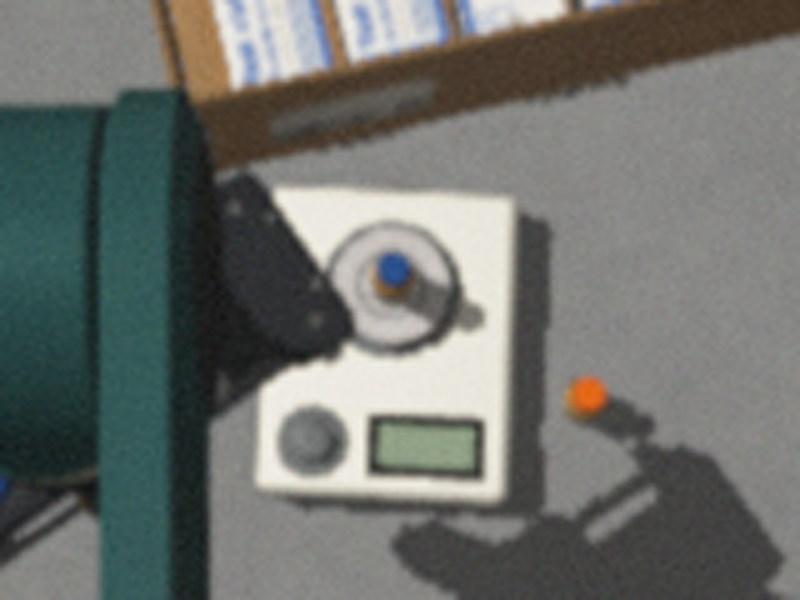

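```bash
python3 - <<'E'
from h import *
m=optics.camera_model('top')
f=lambda x,y,z: np.round(atz(m,(155+y/5-.4,205+x/5-.4),z)[:2]*1000,1)
print('cap',f(393,268,.091),'pan',f(394,288,.045),'ring',f(390,288,.045))
m=optics.camera_model('wrist')
c=np.array([.542,-.0415]);p=proj(m,[[*c,.045]])[0].astype(int);r0=p[0]-50;c0=p[1]-80
g=lambda x,y,z:np.round(atz(m,(r0+y/2.5,c0+x/2.5),z)[:2]*1000,1)
print('ring',g(199,121,.045),'cap',g(139,157,.091),'foot right edge',g(222,130,.045))
E
```

```text
cap [542.9 -39.7] pan [542.  -40.5] ring [542.  -38.6]
ring [541.3 -42.9] cap [538.9 -42.6] foot right edge [539.6 -35. ]
```

```bash
python3 -c "
from rig import ctrl
print(ctrl.hand_in())"
```

```text
the job is handed in; nothing more can be done
None
```

The vial now stands upright and free inside the engraved ring. After centring it I pressed the round key fully down once and let it go, then handed the job in at about 12.7 s.

- **Centring:** I nudged the vial near its foot with the slightly parted fingertips, in three short pushes totalling about 14 mm. I did not grip or lift it. I then backed off and looked before touching the key.
- **Key:** I pressed it with the shut fingertips until the force rose from 3.5 N to 9 N with only 0.2 mm more travel, so it had reached its stop. I then lifted clear.
- **Vial position:** The view from above the pan after backing off showed the vial within about 0.5 mm of the ring's centre. After the key press, the top camera put it about 1 mm off. A slanted wrist view put it about 2.5 mm off. These readings disagree slightly, but all are inside the 5 mm margin.
- **Neighbours:** The two spare vials and the tape roll looked unmoved in the last pictures, and the clip showed nothing amiss. I did not check the marker or the stapler again at the end, but the arm never went near them.

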